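# Hold a biscuit tin in the date coder's corner

### The job

Get the biscuit tin date-coded: first set the red air-valve handle on the coder to half open (the red mark, 45 degrees), then stand the tin on the coder's plate and press it into the corner, lying square along the side fence with one narrow end against the far fence, in front of the coder head. Finish while still holding it there, pressing firmly but gently against both fences at once; do not let go, and leave the valve at half and the cup, croissant and glass undisturbed.

Things in the scene. Friction and masses are not known exactly. Their poses are not given: they have to be found in the camera images.
- coder: Date coder, fixed to the counter: aluminium plate 10 mm thick (x -90..+70, y -100..+110 mm of its frame) with two steel fences, a black coder head 75 mm high behind the far fence and a brass valve block. Origin on the counter; x points from the robot towards the head, y left, z up, turned up to 0.2 rad. The corner is open towards the robot (-x) and the right (-y).
- fence_far: Fixed, rigid, polished steel fence (slippery, friction about 0.2, as is the plate) across the coder, with a printing window; same origin and axes as the coder. Its inner face is the plane x = +52 mm of the coder frame, from y -100 to +4 mm, top 44 mm above the counter.
- fence_side: Fixed, rigid, polished steel fence (friction about 0.2) along the coder; same origin and axes as the coder. Its inner face (looking to -y) is the plane y = -20 mm of the coder frame, from x -63 to +47 mm, top 34 mm above the counter, 8 mm thick.
- corner (a point): Point on the plate's top (10 mm above the counter) where the inner faces of the two fences meet, at coder x +52, y -20 mm; axes as the coder. A tin fully home has its centre 42 mm towards -x and 28 mm towards -y of it.
- valve (a joint): Air valve at the left of the plate, vertical axis; stays where left (friction 0.06 N m). 0 = closed: handle's white-marked nose to the coder's +y (left); grows clockwise seen from above to 1.571 = open, nose to +x; the red mark at half open is 0.785. Starts at 0 to 0.35.
- valve_grip (a point): On the valve's axis at grip height, 72 mm above the counter, at coder x -10, y +75 mm; turns with the handle: an upright flat red bar 56 mm long (along this point's y, nose at +y), 12 mm wide, from 56 to 82 mm above the counter. Below it is a white dial of 38 mm radius, top 49 mm above the counter: keep fingertips above that.
- biscuit_tin: Closed tin, blue with an aluminium lid, 84 mm (its x) x 56 mm (its y) x 72 mm high, about 0.25 kg, standing on the counter right of the coder. Origin at the centre of its underside, z up. Taken across the 56 mm, fingertips at least 28 mm above its underside pass over the side fence.
- cup: White porcelain coffee cup, 73 mm wide, 61 mm high; origin at the centre of its underside. Leave alone.
- roll: Croissant 54 x 84 x 41 mm; origin at the centre of its underside. Leave alone.
- glass: Water glass 75 mm wide, 111 mm high; origin at the centre of its underside. Leave alone.

How it is judged:
On the way, in this order (a step that is already met when the one before it is completed fails the run):
1. the valve is set to half open (0.785 rad, within 0.12) (value of joint valve between 0.665 and 0.905 rad), for 0.3 s.
2. the tin is pressed against both fences at once, over 1.5 N each (contact force between biscuit_tin and fence_far above 1.5 N and contact force between biscuit_tin and fence_side above 1.5 N), for 0.2 s.
At the end, for the whole second after the job is handed in: The valve stands at 0.785 rad within 0.12; the tin stands on the plate (within 4 mm), upright (0.06 rad), along the side fence (0.04 rad), within 4 mm of fully home in the corner, still; the fingers touch it and it is pressed against each of the two fences with more than 1.5 N (all of step 1 and all of step 2 and contact force between the fingers and biscuit_tin above 1 N and angle between the x axis of biscuit_tin and the x axis of coder, either way round below 0.04 rad and angle between biscuit_tin's own z axis and vertical below 0.06 rad and x of biscuit_tin in the frame of coder between 0.006 and 0.014 m and y of biscuit_tin in the frame of coder between -0.052 and -0.044 m and z of biscuit_tin in the frame of coder between 0.007 and 0.014 m and linear speed of biscuit_tin below 0.02 m/s); the arm keeps its last pose, push and grip.
It fails at once if the cup, croissant or glass is moved by over 30 mm (distance of any of cup, roll, glass from where it was at the start of the episode above 0.03 m).
It fails at once if the tin is rammed against a fence with over 60 N (contact force between biscuit_tin and fence_far above 60 N or contact force between biscuit_tin and fence_side above 60 N).
It also fails if it takes over 67 s, if anything falls off the work surface, if the arm or the gripper's body presses on something with over 40 N, if the wrist force passes 120 N, or if a joint passes its speed limit or range.

### The arm

A 6-joint arm with a two-finger parallel gripper is mounted at the origin on a cart in front of the work surface, level with it; the furniture and walls round the work are solid. World frame = base frame: x ahead of the robot, y to its left, z up, the work surface at z = 0. Lengths are in m, angles in rad, forces in N, time in s.
With the tool pointing down it reaches from about 0.35 to 0.975 m from the base axis. Payload 4.9 kg.
Tool frame: the origin (TCP) lies at the very end of the fingers, on their centre line; the grasp point (between the pads) lies 19 mm behind it (ctrl.grasp_offset is the distance from the TCP to the grasp point, in m); z points along the fingers, y is the line along which they close (so a half turn about z gives the same grasp; the last joint's range is limited). The gripper opens to 85 mm and grips with 20 to 120 N. Pads are 22 mm wide; open, the fingers measure 114 mm over their backs; the gripper's body (76 mm by 85 mm) begins 54 mm behind the grasp point. The pads swing forward as they close: fully open they stand 13 mm farther back than shut.
Start: joints at [-1.397, 0.053, 1.613, -0, 1.476, -0.119], TCP at [0.18, -0.598, 0.231] pointing down, gripper open.
Joint ranges: [-3.01, 3.01], [-1.01, 2.22], [0.06, 2.58], [-1.02, 4.17], [0.09, 2.62], [-3.14, 3.14]. Speed limits (rad/s): [2.57, 2.57, 3.14, 3.14, 3.14, 3.14].

### API

Orientations are given as a rotation vector (axis times angle).
In Python, from station import ctrl, optics gives the robot as it stands.
- The arm moves only by the shell command python3 -m handwheel 'ROWS' [OPENING] [FORCE]. ROWS is JSON, a list of rows, each an object of numbers: "tx", "ty", "tz": the shift along the tool's x, y, z in mm; "roll": the turn about the tool's z in rad. A call has 1 to 12 rows; each row shifts and turns the commanded pose from where the row before left it, along the tool's axes as they then stand; what a row does not reach is not made up. A row lasts 1/12 s, in which the tool goes at most 41.7 mm and 7.16 degrees, less where a joint would pass 70% of its speed; a pose out of reach is approached as far as the arm can. A call with a gripper value outside its range is refused whole. OPENING is the finger opening in mm, from 0 to 85.4, set as the call begins (- or left out, the last holds). The fingers move at their own pace and stop on an object; FORCE is the grip in N (left out, the last holds). Time passes only in rows, so rows that do not move let the fingers close. It gives the time, the measured TCP pose, the force, the opening and the grip force at its end, in the units of the state.
- ctrl.get_obs(): the state, without advancing time (a new reading comes with each control period).
- optics.get_image(name): name is "side" or "top" or "wrist"; returns (picture, depth): 420x560x3 uint8, red, green, blue; 420x560 float32, m along the optical axis (not along the pixel's ray), 0 where there is no reading.
- optics.camera_params(name): a dict with "mtx" (3x3 intrinsics, pixels), "extrinsics" (4x4, takes a point from camera to world coordinates); the wrist camera has in their place "tool_from_camera" (4x4, takes a point from camera to tool coordinates, whose origin is the TCP and whose axes are the flange's). Camera axes: x right, y down, z forward; pixel columns grow to the right and rows downward; lengths in m; the calibration is good to about 2 mm. A picture is of the moment at which its call begins: read the wrist's pose just before it. camera_params takes no time and is no camera call.
- ctrl.finish_job(): hands the job in; it is judged then, once.
The state is a dict: "t": time; "q": joint angles; "dq": joint speeds; "effort": joint torques, N m; "tool_pos": TCP position; "tool_rot": TCP orientation; "contact_force": force on the tool from outside, world axes, zero at the start; "wrist_torque": the same for the moment, N m; "opening": finger opening in m; "grip_force": force on a finger pad.
Only numpy, scipy, OpenCV 4.12 (cv2) and the standard library are available. Lean on these libraries where they do the work, as an engineer would, in place of code of your own. Each camera call takes 0.05 s, during which the arm holds its last target. There are 200 camera calls.

## Working session

There is one attempt and no reset: what is moved stays moved. The work goes in short steps, Python scripts to look and compute and a shell command to move; the robot and the scene stay as the last step left them, time stands still between calls to the robot, and variables do not carry over. Pictures are saved under pics/ and viewed, at most 10 in all, crops included, and the job is handed in when it is done.

```bash
mkdir -p pics; ls; python3 - <<'E'
from station import ctrl, optics
import cv2,numpy as np
o=ctrl.get_obs(); print({k:np.round(v,3).tolist() for k,v in o.items()}, ctrl.grasp_offset)
for n in("top","side"):
    im,d=optics.get_image(n); cv2.imwrite(f"pics/{n}0.png",im[:,:,::-1]); np.savez(f"pics/{n}0.npz",im=im,d=d)
    p=optics.camera_params(n); print(n,np.round(p["mtx"],1).tolist(),np.round(p["extrinsics"],3).tolist())
print(np.round(optics.camera_params("wrist")["tool_from_camera"],3).tolist())
E
```

```text
pics
{'t': 0.0, 'q': [-1.397, 0.053, 1.614, -0.0, 1.476, -0.119], 'dq': [-0.001, 0.001, 0.001, 0.001, 0.001, 0.001], 'effort': [-0.001, -39.368, -37.018, -0.0, 0.007, -0.0], 'tool_pos': [0.18, -0.598, 0.23], 'tool_rot': [-3.106, -0.458, 0.0], 'contact_force': [-0.503, -0.49, 0.446], 'wrist_torque': [0.038, 0.077, 0.029], 'grip_force': 0.0, 'opening': 0.085} 0.0187
top [[498.9, 0.0, 283.7], [0.0, 498.9, 198.6], [0.0, 0.0, 1.0]] [[-0.024, -0.996, 0.082, 0.489], [-1.0, 0.022, -0.016, -0.091], [0.014, -0.082, -0.997, 1.06], [0.0, 0.0, 0.0, 1.0]]
side [[411.8, 0.0, 281.4], [0.0, 411.8, 210.7], [0.0, 0.0, 1.0]] [[0.439, 0.646, -0.625, 1.206], [0.899, -0.318, 0.302, -0.417], [-0.003, -0.694, -0.72, 0.795], [0.0, 0.0, 0.0, 1.0]]
[[-0.0, -0.961, -0.278, 0.071], [1.0, -0.0, -0.001, -0.0], [0.001, -0.278, 0.961, -0.141], [0.0, 0.0, 0.0, 1.0]]
```

View pics/top0.png

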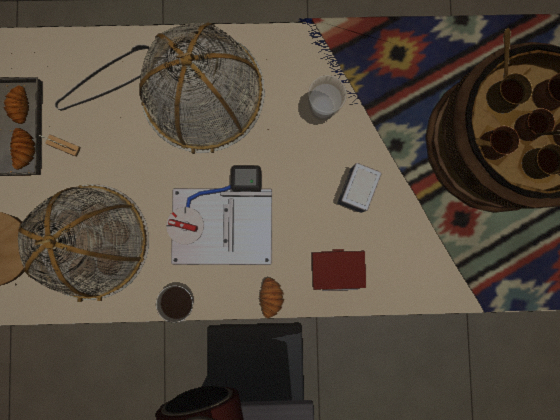

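View pics/side0.png

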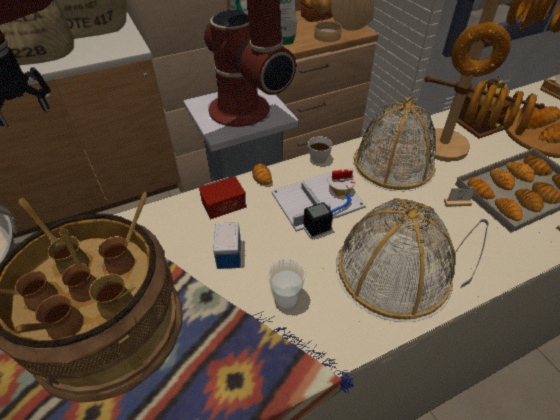

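The top view (robot at the bottom, +x up) shows the plate at about (172–272, 190–265), the red handle at (182,224) and the side fence at column 232. The tin is at (360,187), the glass at (326,98), the cup at (175,300), the croissant at (271,297) and a red box at (338,270). The side view agrees with this.

```bash
cat > h.py <<'E'
import numpy as np, cv2
from station import ctrl, optics
from scipy.spatial.transform import Rotation as R
def cam(n, obs=None):
    p=optics.camera_params(n)
    if n!="wrist": return p["mtx"],p["extrinsics"]
    T=np.eye(4); T[:3,:3]=R.from_rotvec(obs["tool_rot"]).as_matrix(); T[:3,3]=obs["tool_pos"]
    return p["mtx"],T@p["tool_from_camera"]
def ray(uv,K,E,z):
    uv=np.atleast_2d(uv).astype(float); d=np.c_[uv,np.ones(len(uv))]@np.linalg.inv(K).T@E[:3,:3].T
    return E[:3,3]+d*((z-E[2,3])/d[:,2])[:,None]
def cloud(d,K,E):
    v,u=np.indices(d.shape); P=np.stack([(u-K[0,2])/K[0,0]*d,(v-K[1,2])/K[1,1]*d,d],-1)
    return P@E[:3,:3].T+E[:3,3]
def big(m,k=1):
    c,_=cv2.findContours(m.astype(np.uint8),cv2.RETR_EXTERNAL,cv2.CHAIN_APPROX_NONE)
    return sorted(c,key=cv2.contourArea)[::-1][:k]
E
python3 - <<'E'
from h import *
f=np.load("pics/top0.npz"); im,d=f["im"],f["d"]; K,E=cam("top"); P=cloud(d,K,E)
hsv=cv2.cvtColor(im,cv2.COLOR_RGB2HSV); z=P[...,2]
ok=lambda a:np.round(a,4).tolist()
def reg(x0,x1,y0,y1):
    m=np.zeros(z.shape,bool); m[y0:y1,x0:x1]=1; return m
# tin top
m=reg(330,395,155,220)&(z>0.06); c=big(m)[0]; r=cv2.minAreaRect(c); print("tin",r,np.median(z[m]),ok(ray(cv2.boxPoints(r),K,E,.072)), ok(ray(r[0],K,E,.072)))
# plate
s=hsv[...,1].astype(int); v=hsv[...,2]
m=reg(160,285,180,275); 
for (u,w) in[(180,250),(150,250),(260,240),(290,240),(232,225),(182,224),(195,238),(340,270),(246,178)]: print((u,w),hsv[w,u],ok(P[w,u]))
crop=im[160:310,150:390][:,:,::-1]; cv2.imwrite("pics/crop0.png",cv2.resize(crop,None,fx=3.3,fy=3.3,interpolation=cv2.INTER_CUBIC))
E
```

```text
tin ((360.494873046875, 187.11338806152344), (28.574731826782227, 43.22107696533203), 21.037511825561523) 0.07176753450364093 [[0.5606, -0.2175, 0.072], [0.6409, -0.2513, 0.072], [0.619, -0.3041, 0.072], [0.5389, -0.2699, 0.072]] [[0.5897, -0.2607, 0.072]]
(180, 250) [  0  16 141] [0.4724, 0.1118, 0.007]
(150, 250) [ 17  63 137] [0.4738, 0.1759, 0.001]
(260, 240) [110  16 148] [0.4893, -0.0562, 0.0112]
(290, 240) [ 19  55 138] [0.4878, -0.1193, 0.0]
(232, 225) [10  8 98] [0.5214, 0.0, 0.0324]
(182, 224) [ 11  29 123] [0.524, 0.093, 0.0827]
(195, 238) [  9  18 139] [0.4964, 0.073, 0.0513]
(340, 270) [  4 172  74] [0.4259, -0.2159, 0.0591]
(246, 178) [23 12 86] [0.6128, -0.0328, 0.0734]
```

View pics/crop0.png

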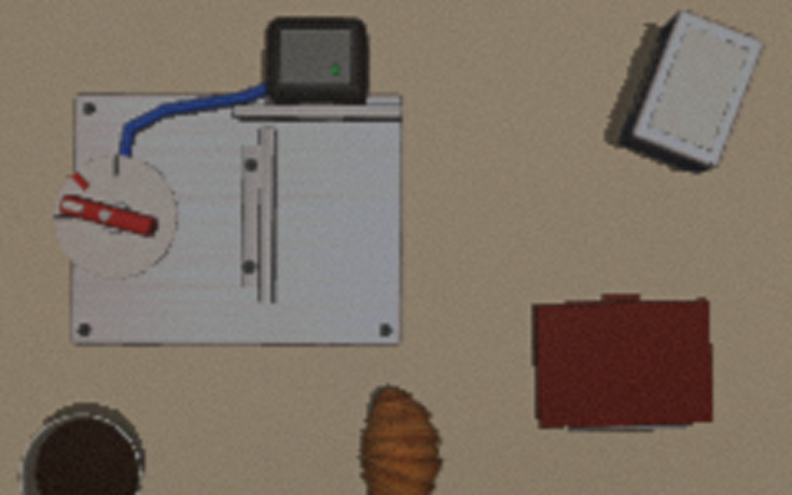

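The crop shows the plate corners near (76,94), (402,95), (402,344) and (73,344), and the side fence at columns 259–277. The far fence is at rows 103–120, and the handle runs from its nose (62,204) to its tail (155,226), about 0.2 rad past closed. The tin leans to the right.

```bash
cat > coder.py <<'E'
from h import *
def fitline(p):
    vx,vy,x,y=cv2.fitLine(np.asarray(p,np.float32),cv2.DIST_HUBER,0,.001,.001).ravel(); return np.array([x,y]),np.array([vx,vy])
def edges(im,K,E,d):
    hsv=cv2.cvtColor(im,cv2.COLOR_RGB2HSV); return hsv
E
python3 - <<'E'
from coder import *
f=np.load("pics/top0.npz"); im,d=f["im"],f["d"]; K,E=cam("top"); P=cloud(d,K,E); z=P[...,2]
hsv=cv2.cvtColor(cv2.GaussianBlur(im,(3,3),0),cv2.COLOR_RGB2HSV)
m=((hsv[...,1]<36)&(hsv[...,2]>80)); q=np.zeros_like(m); q[180:275,160:285]=1; m&=q
m=cv2.morphologyEx(m.astype(np.uint8),cv2.MORPH_OPEN,np.ones((3,3)))
c=big(m)[0].reshape(-1,2)
X=ray(c+0.0,K,E,.010)[:,:2]
print("bbox",c.min(0),c.max(0))
# right edge, bottom edge
R_=X[(c[:,0]>c[:,0].max()-3)&(c[:,1]>200)&(c[:,1]<258)]; B=X[(c[:,1]>c[:,1].max()-3)&(c[:,0]>185)&(c[:,0]<262)]
for n,s in(("right",R_),("bottom",B)):
    p,v=fitline(s); print(n,len(s),p.round(4),np.arctan2(v[1],v[0]).round(4))
# side fence top: cloud points with z near .034
s=np.zeros_like(z,bool); s[190:260,222:242]=1; s&=(z>.028)&(z<.040)
S=P[s][:,:2]; p,v=fitline(S); print("side fence mid",len(S),p.round(4),np.arctan2(v[1],v[0]).round(4),S[:,0].min(),S[:,0].max(),S[:,1].min(),S[:,1].max())
s=np.zeros_like(z,bool); s[188:200,215:275]=1; s&=(z>.036)&(z<.050)
S=P[s][:,:2]; p,v=fitline(S); print("far fence mid",len(S),p.round(4),np.arctan2(v[1],v[0]).round(4),S.min(0),S.max(0))
# handle
h=hsv; r=((h[...,0]<8)|(h[...,0]>172))&(h[...,1]>110); r2=np.zeros_like(r); r2[210:245,160:205]=1; r&=r2
hh=r2&(z>.070)&(z<.1)
for n,k in(("red",r),("high",hh)):
    r=cv2.minAreaRect(np.concatenate(big(k,2)) if n=="red" else big(k)[0]); b=ray(cv2.boxPoints(r),K,E,.082)[:,:2]; print(n,r,b.round(4).tolist(),ray(r[0],K,E,.082).round(4))
    S=P[k&(z>.07)][:,:2]; p,v=fitline(S); print(S.mean(0).round(4),p.round(4),np.arctan2(v[1],v[0]).round(4))
# others: bounding of high things
for n,(a,b_,c0,d0) in dict(cup=(150,200,278,322),glass=(300,350,70,125),roll=(255,290,272,318),box=(305,372,243,295),head=(225,268,160,195)).items():
    s=np.zeros_like(z,bool); s[c0:d0,a:b_]=1; s&=z>.02; S=P[s]; print(n,S.min(0).round(3),S.max(0).round(3))
E
```

```text
bbox [167 189] [271 264]
right 57 [ 0.5167 -0.0798] -0.0216
bottom 76 [0.4435 0.047 ] 1.5279
side fence mid 230 [0.5253 0.0028] -0.0323 0.4681693662858152 0.5944276157585758 -0.020018263742237863 0.01990694308357445
far fence mid 226 [ 0.5853 -0.0309] 1.5515 [ 0.58031735 -0.08168164] [0.59349273 0.02099354]
red ((183.58489990234375, 221.9528350830078), (27.1973876953125, 11.95036792755127), 15.945395469665527) [[0.5247, 0.1187], [0.547, 0.1122], [0.5312, 0.0613], [0.5089, 0.0679]] [[0.528 0.09  0.082]]
[0.521  0.0874] [0.5197 0.0826] 1.3356
high ((181.9253387451172, 224.7801055908203), (28.85821533203125, 6.183903694152832), 14.931416511535645) [[0.5246, 0.122], [0.5362, 0.1188], [0.5204, 0.0646], [0.5088, 0.0678]] [[0.5225 0.0933 0.082 ]]
[0.5226 0.0936] [0.5252 0.1029] 1.3036
cup [ 0.334 -0.091  0.034] [0.489 0.15  1.06 ]
glass [ 0.489 -0.233  0.02 ] [ 0.808 -0.091  1.06 ]
roll [ 0.332 -0.101  0.02 ] [ 0.489 -0.052  1.06 ]
box [ 0.386 -0.267  0.021] [ 0.489 -0.091  1.06 ]
head [ 0.489 -0.091  0.024] [0.641 0.014 1.06 ]
```

Coder yaw is about -0.03, with its origin near (0.532, 0.019). The valve is at about (0.524, 0.094) and stands at about 0.24 rad. The tin is at (0.590, -0.261) with yaw -0.40. The sizes and heights match what was given. I'll move above the valve.

```bash
python3 -m handwheel '[{"tx":22,"ty":-23.5},{"tx":22,"ty":-23.5},{"tx":22,"ty":-23.5},{"tx":22,"ty":-23.5},{"tx":22,"ty":-23.5},{"tx":22,"ty":-23.5},{"tx":22,"ty":-23.5},{"tx":22,"ty":-23.5},{"tx":22,"ty":-23.5},{"tx":22,"ty":-23.5},{"tx":22,"ty":-23.5},{"tx":22,"ty":-23.5}]' && python3 -m handwheel '[{"tx":22,"ty":-23.5},{"tx":22,"ty":-23.5},{"tx":22,"ty":-23.5},{"tx":22,"ty":-23.5},{"tx":22,"ty":-23.5},{"tx":22,"ty":-23.5},{"tx":22,"ty":-23.5},{"tx":22,"ty":-23.5},{"tx":22,"ty":-23.5},{"tx":22,"ty":-23.5},{"tx":22,"ty":-23.5},{"tx":22,"ty":-23.5}]' && python3 -m handwheel '[{"roll":-0.112},{"roll":-0.112},{"roll":-0.112},{"roll":-0.112},{"roll":-0.112},{"roll":-0.112},{"roll":-0.112},{"roll":-0.112},{"roll":-0.111},{},{}]'
cat >> h.py <<'E'
def st():
    o=ctrl.get_obs(); Rm=R.from_rotvec(o["tool_rot"]).as_matrix()
    print("t %.2f"%o["t"],"pos",np.round(o["tool_pos"],4),"psi %.4f tilt %.4f"%(np.arctan2(Rm[1,0],Rm[0,0]),np.arccos(-Rm[2,2])),"F",np.round(o["contact_force"],2),"T",np.round(o["wrist_torque"],2),"open %.4f grip %.1f"%(o["opening"],o["grip_force"])); return o
def to(o,dx,dy):
    Rm=R.from_rotvec(o["tool_rot"]).as_matrix(); return np.round(Rm.T@np.array([dx,dy,0])*1000,1)
def snap(n):
    o=ctrl.get_obs(); im,d=optics.get_image(n.rstrip("0123456789")); cv2.imwrite(f"pics/{n}.png",im[:,:,::-1])
    K,E=cam(n.rstrip("0123456789"),o); np.savez(f"pics/{n}.npz",im=im,d=d,K=K,E=E)
E
python3 - <<'E'
from h import *
o=st(); snap("wrist1"); f=np.load("pics/wrist1.npz"); print(f["K"].round(1).tolist())
E
```

```text
t 0.10 pos [ 0.1803 -0.5978  0.2302] psi 0.2928 tilt 0.0019 F [-0.55 -0.02  0.41] T [ 0.03 -0.   -0.07] open 0.0854 grip 0.0
[[318.1, 0.0, 280.7], [0.0, 318.1, 211.0], [0.0, 0.0, 1.0]]$[0]: bad value
```

View pics/wrist1.png

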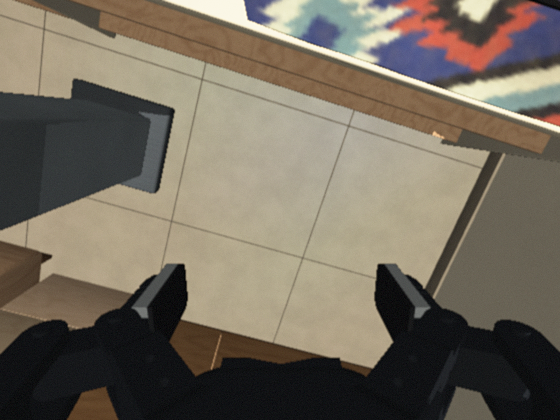

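The move was refused, so the picture shows only the floor beside the cart and the open fingers. I'll retry with all four fields in each row.

```bash
python3 -m handwheel '[{"tx":22,"ty":-23.5,"tz":0,"roll":0}]'; python3 -m handwheel --help | head -20
```

```text
t: 0.23
tool_pos: [0.1928, -0.5717, 0.2303]
tool_rot: [3.109, 0.453, -0.002]
contact_force: [1.0, 0.5, 0.0]
opening: 0.0851
grip_force: 0.0invalid input: not JSON, or not a number
```

```bash
python3 -m handwheel '[{"tx":22,"ty":-23.5,"tz":0,"roll":0},{"tx":22,"ty":-23.5,"tz":0,"roll":0},{"tx":22,"ty":-23.5,"tz":0,"roll":0},{"tx":22,"ty":-23.5,"tz":0,"roll":0},{"tx":22,"ty":-23.5,"tz":0,"roll":0},{"tx":22,"ty":-23.5,"tz":0,"roll":0},{"tx":22,"ty":-23.5,"tz":0,"roll":0},{"tx":22,"ty":-23.5,"tz":0,"roll":0},{"tx":22,"ty":-23.5,"tz":0,"roll":0},{"tx":22,"ty":-23.5,"tz":0,"roll":0},{"tx":22,"ty":-23.5,"tz":0,"roll":0},{"tx":22,"ty":-23.5,"tz":0,"roll":0}]' >/dev/null && python3 -m handwheel '[{"tx":22,"ty":-23.5,"tz":0,"roll":0},{"tx":22,"ty":-23.5,"tz":0,"roll":0},{"tx":22,"ty":-23.5,"tz":0,"roll":0},{"tx":22,"ty":-23.5,"tz":0,"roll":0},{"tx":22,"ty":-23.5,"tz":0,"roll":0},{"tx":22,"ty":-23.5,"tz":0,"roll":0},{"tx":22,"ty":-23.5,"tz":0,"roll":0},{"tx":22,"ty":-23.5,"tz":0,"roll":0},{"tx":22,"ty":-23.5,"tz":0,"roll":0},{"tx":22,"ty":-23.5,"tz":0,"roll":0},{"tx":22,"ty":-23.5,"tz":0,"roll":0}]' >/dev/null&& python3 -m handwheel '[{"tx":0,"ty":0,"tz":0,"roll":-0.112},{"tx":0,"ty":0,"tz":0,"roll":-0.112},{"tx":0,"ty":0,"tz":0,"roll":-0.112},{"tx":0,"ty":0,"tz":0,"roll":-0.112},{"tx":0,"ty":0,"tz":0,"roll":-0.112},{"tx":0,"ty":0,"tz":0,"roll":-0.112},{"tx":0,"ty":0,"tz":0,"roll":-0.112},{"tx":0,"ty":0,"tz":0,"roll":-0.112},{"tx":0,"ty":0,"tz":0,"roll":-0.111},{"tx":0,"ty":0,"tz":0,"roll":0},{"tx":0,"ty":0,"tz":0,"roll":0},{"tx":0,"ty":0,"tz":0,"roll":0}]' 46
python3 - <<'E'
from h import *
o=st(); snap("wrist2")
E
```

```text
t: 3.15
tool_pos: [0.523, 0.094, 0.2311]
tool_rot: [-2.503, -1.898, 0.001]
contact_force: [-0.5, 0.4, -0.2]
opening: 0.0465
grip_force: 0.0
t 3.15 pos [0.523  0.094  0.2311] psi 1.2975 tilt 0.0004 F [-0.46  0.43 -0.23] T [ 0.04 -0.02 -0.  ] open 0.0465 grip 0.0
```

View pics/wrist2.png

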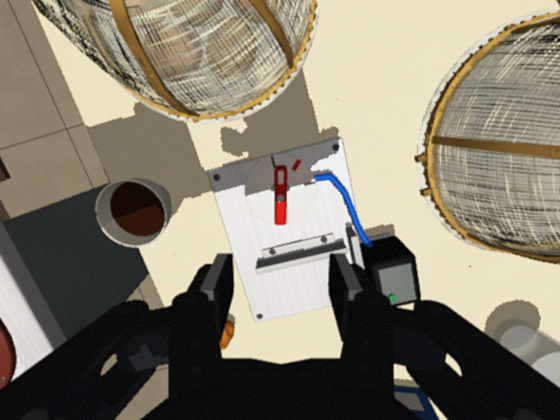

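The wrist view shows the handle upright from its nose (281,167) to its tail (280,223), the red mark at (296,165) and plate corners at (210,170), (342,138) and (258,322). The side fence runs (256,262)–(350,240). The left cloche edge is clear of the handle.

```bash
python3 - <<'E'
from coder import *
f=np.load("pics/wrist2.npz"); im,d,K,E=[f[k] for k in("im","d","K","E")]; P=cloud(d,K,E); z=P[...,2]
hsv=cv2.cvtColor(im,cv2.COLOR_RGB2HSV)
def reg(x0,x1,y0,y1):
    m=np.zeros(z.shape,bool); m[y0:y1,x0:x1]=1; return m
hd=reg(255,310,150,235)&(z>.066)&(z<.1); c=big(hd)[0]; r=cv2.minAreaRect(c); b=ray(cv2.boxPoints(r),K,E,.082)[:,:2]
p,v=fitline(P[hd][:,:2]); print("handle",hd.sum(),np.median(z[hd]).round(4),r,ray(r[0],K,E,.082).round(4)[0],"sides",[np.linalg.norm(b[i]-b[i-1]).round(4) for i in(1,2)],"dir",np.arctan2(*v[::-1]).round(4),[np.arctan2(*(b[i]-b[i-1])[::-1]).round(3) for i in(1,2)])
a=P[reg(250,355,230,275)&(z>.030)&(z<.038)]; p,v=fitline(a[:,:2]); print("side",len(a),p.round(4),np.arctan2(*v[::-1]).round(4),a.min(0).round(4),a.max(0).round(4))
rr=((hsv[...,0]<8)|(hsv[...,0]>172))&(hsv[...,1]>120)&reg(286,310,155,178)&(z<.06); print("mark",rr.sum(),P[rr].mean(0).round(4), np.degrees(0))
sil=(hsv[...,1]<25)&(hsv[...,2]>90)&reg(195,365,125,330); 
for n,q in dict(c1=(210,170),c2=(342,138),c3=(258,322),b1=(217,178),b2=(335,146),b3=(259,317)).items(): print(n,ray(q,K,E,.010)[0].round(4))
cv2.imwrite("pics/w2crop.png",cv2.resize(im[130:330,190:430,::-1],None,fx=3,fy=3,interpolation=cv2.INTER_CUBIC))
E
```

```text
handle 741 0.0804 ((280.0, 195.0), (58.0, 12.0), 90.0) [0.5229 0.0968 0.082 ] sides [np.float64(0.011), np.float64(0.0558)] dir 1.2869 [np.float64(-0.274), np.float64(-1.84)]
side 642 [0.5164 0.0044] -0.0105 [ 0.4665 -0.0156  0.03  ] [0.5886 0.0222 0.0378]
mark 49 [0.5447 0.1152 0.0482] 0.0
c1 [0.4489 0.1305 0.01  ]
c2 [0.6021 0.1246 0.01  ]
c3 [ 0.4436 -0.0771  0.01  ]
b1 [0.4536 0.1195 0.01  ]
b2 [0.5927 0.1182 0.01  ]
b3 [ 0.447  -0.0701  0.01  ]
```

View pics/w2crop.png

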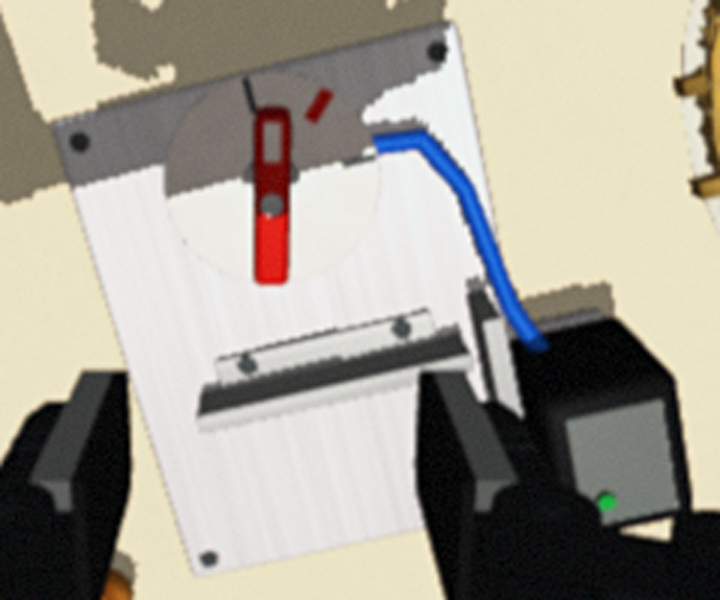

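The crop confirms the handle nose pointing along tool +x, with the axis directly under the tool and the fences clear. Descend, grip and turn by about +0.54 rad.

```bash
python3 -m handwheel '[{"tx":0,"ty":0,"tz":25,"roll":0},{"tx":0,"ty":0,"tz":25,"roll":0},{"tx":0,"ty":0,"tz":25,"roll":0},{"tx":0,"ty":0,"tz":25,"roll":0},{"tx":0,"ty":0,"tz":25,"roll":0},{"tx":0,"ty":0,"tz":18,"roll":0},{"tx":0,"ty":0,"tz":12,"roll":0},{"tx":0,"ty":0,"tz":10,"roll":0},{"tx":0,"ty":0,"tz":8,"roll":0},{"tx":0,"ty":0,"tz":0,"roll":0},{"tx":0,"ty":0,"tz":0,"roll":0}]' && python3 -m handwheel '[{"tx":0,"ty":0,"tz":0,"roll":0},{"tx":0,"ty":0,"tz":0,"roll":0},{"tx":0,"ty":0,"tz":0,"roll":0},{"tx":0,"ty":0,"tz":0,"roll":0},{"tx":0,"ty":0,"tz":0,"roll":0},{"tx":0,"ty":0,"tz":0,"roll":0},{"tx":0,"ty":0,"tz":0,"roll":0},{"tx":0,"ty":0,"tz":0,"roll":0}]' 0 30; python3 -c "
from h import *
st()"
```

```text
t: 4.12
tool_pos: [0.5235, 0.094, 0.0588]
tool_rot: [2.501, 1.9, 0.001]
contact_force: [0.5, -0.6, -0.9]
opening: 0.046
grip_force: 0.0
t: 4.78
tool_pos: [0.5227, 0.0944, 0.0596]
tool_rot: [-2.5, -1.9, 0.001]
contact_force: [-5.5, 1.1, 7.5]
opening: 0.0115
grip_force: 31.4
t 4.78 pos [0.5227 0.0944 0.0596] psi 1.2997 tilt 0.0017 F [-5.51  1.1   7.46] T [ 0.08  0.85 -0.07] open 0.0115 grip 31.4
```

```bash
python3 -m handwheel '[{"tx":0,"ty":0,"tz":-1,"roll":0.06},{"tx":0,"ty":0,"tz":-1,"roll":0.06},{"tx":0,"ty":0,"tz":0,"roll":0.06},{"tx":0,"ty":0,"tz":0,"roll":0.06},{"tx":0,"ty":0,"tz":0,"roll":0.06},{"tx":0,"ty":0,"tz":0,"roll":0.06},{"tx":0,"ty":0,"tz":0,"roll":0.06},{"tx":0,"ty":0,"tz":0,"roll":0.06},{"tx":0,"ty":0,"tz":0,"roll":0.06},{"tx":0,"ty":0,"tz":0,"roll":0},{"tx":0,"ty":0,"tz":0,"roll":0},{"tx":0,"ty":0,"tz":0,"roll":0}]'; python3 -c "
from h import *
st()"
```

```text
t: 5.78
tool_pos: [0.5231, 0.094, 0.0597]
tool_rot: [-2.917, -1.167, -0.001]
contact_force: [3.6, 0.5, -8.7]
opening: 0.0112
grip_force: 29.3
t 5.78 pos [0.5231 0.094  0.0597] psi 0.7608 tilt 0.0005 F [ 3.59  0.5  -8.74] T [ 0.07 -0.83 -0.07] open 0.0112 grip 29.3
```

```bash
python3 -m handwheel '[{"tx":0,"ty":0,"tz":0,"roll":0},{"tx":0,"ty":0,"tz":0,"roll":0},{"tx":0,"ty":0,"tz":0,"roll":0},{"tx":0,"ty":0,"tz":0,"roll":0},{"tx":0,"ty":0,"tz":-15,"roll":0},{"tx":0,"ty":0,"tz":-25,"roll":0},{"tx":0,"ty":0,"tz":-30,"roll":0},{"tx":0,"ty":0,"tz":-30,"roll":0},{"tx":0,"ty":0,"tz":-30,"roll":0},{"tx":0,"ty":0,"tz":-30,"roll":0},{"tx":0,"ty":0,"tz":-10,"roll":0},{"tx":0,"ty":0,"tz":0,"roll":0}]' 46; python3 - <<'E'
from coder import *
o=st(); snap("wrist3")
f=np.load("pics/wrist3.npz"); im,d,K,E=[f[k] for k in("im","d","K","E")]; P=cloud(d,K,E); z=P[...,2]
m=(z>.066)&(z<.095)&(np.hypot(P[...,0]-.523,P[...,1]-.095)<.035); p,v=fitline(P[m][:,:2]); r=cv2.minAreaRect(big(m)[0]); b=ray(cv2.boxPoints(r),K,E,.082)[:,:2]
print(m.sum(),p.round(4),"dir",np.arctan2(*v[::-1]).round(4),r,[(b[i]-b[i-1]).round(4) for i in(1,2)])
g=big((z>.070)&(z<.095)&(np.hypot(P[...,0]-.523,P[...,1]-.095)<.035))
# plate/fence orientation from this view
a=(z>.030)&(z<.038)&(np.abs(P[...,0]-.525)<.05)&(np.abs(P[...,1]-.003)<.012); p,v=fitline(P[a][:,:2]); print("side",a.sum(),p.round(4),np.arctan2(*v[::-1]).round(4))
print("to tin:",np.array([.5897,-.2607])-o["tool_pos"][:2],to(o,*(np.array([.5897,-.2607])-o["tool_pos"][:2])))
cv2.imwrite("pics/w3.png",im[:,:,::-1])
E
```

```text
t: 6.78
tool_pos: [0.5252, 0.0941, 0.2348]
tool_rot: [2.915, 1.164, 0.011]
contact_force: [-0.0, 0.9, 0.2]
opening: 0.0462
grip_force: 0.0
t 6.78 pos [0.5252 0.0941 0.2348] psi 0.7600 tilt 0.0077 F [-0.03  0.94  0.25] T [ 0.04 -0.04  0.06] open 0.0462 grip 0.0
709 [0.5242 0.096 ] dir 0.77 ((278.0, 196.5), (57.0, 12.0), 90.0) [array([ 0.0077, -0.0081]), array([-0.0402, -0.0384])]
side 607 [0.5264 0.004 ] -0.0274
to tin: [ 0.06453109 -0.35479161] [-197.6  301.6    0.4]
```

View pics/wrist3.png

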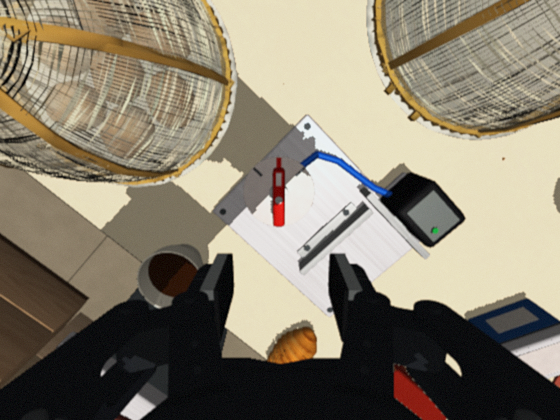

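The handle now points at the red mark at (279,160), with the valve at about 0.78. On to the tin.

```bash
python3 -m handwheel '[{"tx":-16.5,"ty":25,"tz":0,"roll":0},{"tx":-16.5,"ty":25,"tz":0,"roll":0},{"tx":-16.5,"ty":25,"tz":0,"roll":0},{"tx":-16.5,"ty":25,"tz":0,"roll":0},{"tx":-16.5,"ty":25,"tz":0,"roll":0},{"tx":-16.5,"ty":25,"tz":0,"roll":0},{"tx":-16.5,"ty":25,"tz":0,"roll":0},{"tx":-16.5,"ty":25,"tz":0,"roll":0},{"tx":-16.5,"ty":25,"tz":0,"roll":0},{"tx":-16.5,"ty":25,"tz":0,"roll":0},{"tx":-16.5,"ty":25,"tz":0,"roll":0},{"tx":-16.5,"ty":25,"tz":0,"roll":0}]' 85 >/dev/null && python3 -m handwheel '[{"tx":0,"ty":0,"tz":0,"roll":0.116},{"tx":0,"ty":0,"tz":0,"roll":0.116},{"tx":0,"ty":0,"tz":0,"roll":0.116},{"tx":0,"ty":0,"tz":0,"roll":0.116},{"tx":0,"ty":0,"tz":0,"roll":0.116},{"tx":0,"ty":0,"tz":0,"roll":0.116},{"tx":0,"ty":0,"tz":0,"roll":0.116},{"tx":0,"ty":0,"tz":0,"roll":0.116},{"tx":0,"ty":0,"tz":0,"roll":0.116},{"tx":0,"ty":0,"tz":0,"roll":0.116},{"tx":0,"ty":0,"tz":0,"roll":0},{"tx":0,"ty":0,"tz":0,"roll":0}]' >/dev/null; python3 - <<'E'
from coder import *
o=st(); snap("wrist4")
f=np.load("pics/wrist4.npz"); im,d,K,E=[f[k] for k in("im","d","K","E")]; P=cloud(d,K,E); z=P[...,2]
m=(z>.062)&(z<.085)&(np.hypot(P[...,0]-.59,P[...,1]+.26)<.07); c=big(m)[0]; r=cv2.minAreaRect(c); b=ray(cv2.boxPoints(r),K,E,.072)[:,:2]
print("tin z",np.median(z[m]),r,"c",ray(r[0],K,E,.072)[0].round(4),[(np.linalg.norm(b[i]-b[i-1]).round(4),np.arctan2(*(b[i]-b[i-1])[::-1]).round(4)) for i in(1,2)])
c=ray(r[0],K,E,.072)[0]; print(to(o,c[0]-o["tool_pos"][0],c[1]-o["tool_pos"][1]))
E
```

```text
t 8.83 pos [ 0.5852 -0.2593  0.2274] psi -0.3973 tilt 0.0044 F [0.9  0.24 0.32] T [-0.01 -0.04 -0.02] open 0.0849 grip 0.0
tin z 0.07103337981904717 ((282.5, 184.5), (85.0, 59.0), 90.0) c [ 0.5939 -0.2641  0.072 ] [(np.float64(0.0539), np.float64(-1.9683)), (np.float64(0.0822), np.float64(2.7718))]
[ 9.9  1.  -0. ]
```

```bash
python3 -m handwheel '[{"tx":7,"ty":0.5,"tz":10,"roll":0},{"tx":0,"ty":0,"tz":25,"roll":0},{"tx":0,"ty":0,"tz":25,"roll":0},{"tx":0,"ty":0,"tz":25,"roll":0},{"tx":0,"ty":0,"tz":25,"roll":0},{"tx":0,"ty":0,"tz":25,"roll":0},{"tx":0,"ty":0,"tz":20,"roll":0},{"tx":0,"ty":0,"tz":16,"roll":0},{"tx":0,"ty":0,"tz":12,"roll":0},{"tx":0,"ty":0,"tz":10,"roll":0},{"tx":0,"ty":0,"tz":0,"roll":0},{"tx":0,"ty":0,"tz":0,"roll":0}]' && python3 -m handwheel '[{"tx":0,"ty":0,"tz":0,"roll":0},{"tx":0,"ty":0,"tz":0,"roll":0},{"tx":0,"ty":0,"tz":0,"roll":0},{"tx":0,"ty":0,"tz":0,"roll":0},{"tx":0,"ty":0,"tz":0,"roll":0},{"tx":0,"ty":0,"tz":0,"roll":0},{"tx":0,"ty":0,"tz":0,"roll":0},{"tx":0,"ty":0,"tz":0,"roll":0}]' 0 40; python3 -c "
from h import *
st()"
```

```text
t: 9.88
tool_pos: [0.5924, -0.2631, 0.0369]
tool_rot: [-3.079, 0.624, 0.001]
contact_force: [0.7, -0.3, 0.5]
opening: 0.0848
grip_force: 0.0
t: 10.55
tool_pos: [0.5936, -0.2637, 0.0392]
tool_rot: [3.078, -0.624, 0.005]
contact_force: [0.4, -0.2, 5.7]
opening: 0.0554
grip_force: 44.6
t 10.55 pos [ 0.5936 -0.2637  0.0392] psi -0.4002 tilt 0.0031 F [ 0.39 -0.21  5.66] T [-0.04  0.02 -0.02] open 0.0554 grip 44.6
```

The tin is gripped with the opening at 55.4 mm. Next: lift, square it to the coder and carry it to about 25 mm and 18 mm short of home.

```bash
python3 -m handwheel '[{"tx":0,"ty":0,"tz":-8,"roll":0},{"tx":0,"ty":0,"tz":-15,"roll":0},{"tx":0,"ty":0,"tz":-20,"roll":0},{"tx":0,"ty":0,"tz":-20,"roll":0},{"tx":0,"ty":0,"tz":-17,"roll":-0.062},{"tx":0,"ty":0,"tz":0,"roll":-0.062},{"tx":0,"ty":0,"tz":0,"roll":-0.062},{"tx":0,"ty":0,"tz":0,"roll":-0.062},{"tx":0,"ty":0,"tz":0,"roll":-0.062},{"tx":0,"ty":0,"tz":0,"roll":-0.062},{"tx":0,"ty":0,"tz":0,"roll":0}]' >/dev/null && python3 -m handwheel '[{"tx":-5,"ty":-11.5,"tz":0,"roll":0},{"tx":-8,"ty":-20,"tz":0,"roll":0},{"tx":-8,"ty":-20,"tz":0,"roll":0},{"tx":-8,"ty":-20,"tz":0,"roll":0},{"tx":-8,"ty":-20,"tz":0,"roll":0},{"tx":-8,"ty":-20,"tz":0,"roll":0},{"tx":-8,"ty":-20,"tz":0,"roll":0},{"tx":-8,"ty":-20,"tz":0,"roll":0},{"tx":-8,"ty":-20,"tz":0,"roll":0},{"tx":-8,"ty":-20,"tz":0,"roll":0},{"tx":-5,"ty":-12,"tz":0,"roll":0},{"tx":0,"ty":0,"tz":0,"roll":0}]' >/dev/null; python3 -m handwheel '[{"tx":0,"ty":0,"tz":0,"roll":0},{"tx":0,"ty":0,"tz":0,"roll":0},{"tx":0,"ty":0,"tz":0,"roll":0}]' >/dev/null; python3 - <<'E'
from coder import *
o=st(); snap("wrist5"); snap("top5")
f=np.load("pics/top5.npz"); im=f["im"]
w=np.load("pics/wrist5.npz")["im"]
cv2.imwrite("pics/both5.png",np.hstack([cv2.resize(w[:, :, ::-1],(400,300)),cv2.resize(im[150:330,140:380,::-1],(400,300),interpolation=cv2.INTER_CUBIC)]))
E
```

```text
t 12.72 pos [ 0.5166 -0.058   0.1175] psi -0.0293 tilt 0.0006 F [-0.68  0.41 -2.41] T [ 0.    0.04 -0.01] open 0.0555 grip 43.8
```

View pics/both5.png

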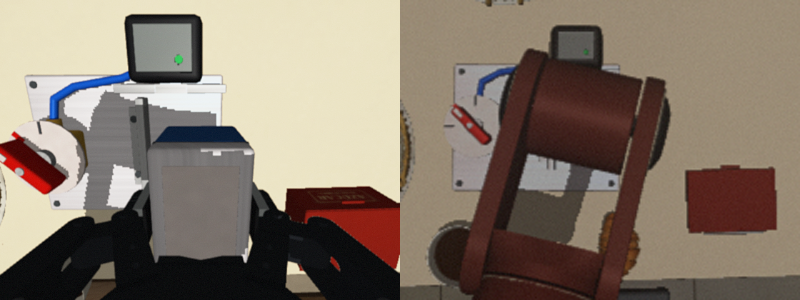

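The picture shows the tin held square, standing clear of both fences. The far fence runs along row 88 and the side fence at column 140 of the left half, and the valve is still on its mark. I'll measure tin against fences in this one view.

```bash
python3 - <<'E'
from coder import *
f=np.load("pics/wrist5.npz"); im,d,K,E=[f[k] for k in("im","d","K","E")]; P=cloud(d,K,E); z=P[...,2]
v,u=np.indices(z.shape)
t=(z>.140)&(z<.165)&(P[...,0]>.45)&(np.abs(P[...,1]+.058)<.04); T=P[t]; print("tin top z",np.median(T[:,2]),T.min(0).round(4),T.max(0).round(4))
# lid far edge line: per column topmost pixel
cols=[c for c in range(u[t].min()+8,u[t].max()-8)]; e=np.array([P[np.where(t[:,c])[0][0],c,:2] for c in cols]); p,w=fitline(e); print("lid far edge",p.round(4),"normal yaw",(np.arctan(-w[0]/w[1])).round(4))
a=(z>.038)&(z<.05)&(P[...,0]>.56)&(P[...,0]<.61)&(P[...,1]<.0)&(P[...,1]>-.09)
S=P[a]; p,w=fitline(S[:,:2]); print("far top",a.sum(),p.round(4),"yaw",np.arctan(-w[0]/w[1]).round(4),S.min(0).round(4),S.max(0).round(4))
fr=np.array([S[np.abs(S[:,1]-y)<.004][:,0].min() for y in np.arange(-.08,0,.008)]); print("inner x",fr.round(4))
a=(z>.029)&(z<.04)&(P[...,0]>.48)&(P[...,0]<.585)&(np.abs(P[...,1]-.003)<.015); S=P[a]; p,w=fitline(S[:,:2]); print("side top",a.sum(),p.round(4),"yaw",np.arctan(w[1]/w[0]).round(4),np.percentile(S[:,1],[2,50,98]).round(4))
E
```

```text
tin top z 0.1495573522450762 [ 0.4864 -0.098   0.14  ] [ 0.5576 -0.0181  0.165 ]
lid far edge [ 0.5511 -0.0557] normal yaw -0.0578
far top 1525 [ 0.5849 -0.0418] yaw -0.0268 [ 0.5801 -0.0828  0.0399] [ 0.5928 -0.      0.0495]
inner x [0.5801 0.5803 0.5805 0.5808 0.581  0.5813 0.5815 0.5818 0.582  0.5822]
side top 1396 [0.5343 0.0022] yaw -0.0374 [-0.0022  0.0022  0.0068]
```

Gap to the far fence is about 30 mm and to the side fence about 28 mm. The tin's underside is about 78 mm up. Lower it onto the plate.

```bash
python3 -m handwheel '[{"tx":0,"ty":0,"tz":8,"roll":0},{"tx":0,"ty":0,"tz":12,"roll":0},{"tx":0,"ty":0,"tz":12,"roll":0},{"tx":0,"ty":0,"tz":12,"roll":0},{"tx":0,"ty":0,"tz":10,"roll":0},{"tx":0,"ty":0,"tz":5,"roll":0},{"tx":0,"ty":0,"tz":3,"roll":0},{"tx":0,"ty":0,"tz":0,"roll":0},{"tx":0,"ty":0,"tz":0,"roll":0}]' && python3 -m handwheel '[{"tx":0,"ty":0,"tz":1.5,"roll":0},{"tx":0,"ty":0,"tz":1.5,"roll":0},{"tx":0,"ty":0,"tz":1,"roll":0},{"tx":0,"ty":0,"tz":0,"roll":0},{"tx":0,"ty":0,"tz":0,"roll":0},{"tx":0,"ty":0,"tz":0,"roll":0}]'
```

```text
t: 13.57
tool_pos: [0.5165, -0.0574, 0.0555]
tool_rot: [3.141, -0.044, 0.001]
contact_force: [0.1, -0.4, -3.2]
opening: 0.0552
grip_force: 43.8
t: 14.07
tool_pos: [0.5163, -0.0573, 0.0514]
tool_rot: [3.141, -0.044, 0.0]
contact_force: [-0.2, 0.1, -2.0]
opening: 0.0554
grip_force: 43.8
```

```bash
python3 -m handwheel '[{"tx":0,"ty":0,"tz":1,"roll":0},{"tx":0,"ty":0,"tz":0.5,"roll":0},{"tx":0,"ty":0,"tz":0,"roll":0},{"tx":0,"ty":0,"tz":0,"roll":0},{"tx":0,"ty":0,"tz":0,"roll":0}]'; python3 -m handwheel '[{"tx":0,"ty":0,"tz":1,"roll":0},{"tx":0,"ty":0,"tz":0,"roll":0},{"tx":0,"ty":0,"tz":0,"roll":0},{"tx":0,"ty":0,"tz":0,"roll":0}]'
```

```text
t: 14.48
tool_pos: [0.5162, -0.0573, 0.0498]
tool_rot: [3.141, -0.044, -0.0]
contact_force: [0.2, -0.1, -2.5]
opening: 0.0556
grip_force: 43.8
t: 14.82
tool_pos: [0.5165, -0.0574, 0.0492]
tool_rot: [3.141, -0.044, 0.001]
contact_force: [0.6, 0.6, 0.0]
opening: 0.0554
grip_force: 44.0
```

The weight is now on the plate (tool z 49 mm, as expected). Slide towards both fences and check the force.

```bash
python3 -m handwheel '[{"tx":2,"ty":-2,"tz":0,"roll":0},{"tx":3,"ty":-3,"tz":0,"roll":0},{"tx":3,"ty":-3,"tz":0,"roll":0},{"tx":3,"ty":-3,"tz":0,"roll":0},{"tx":3,"ty":-3,"tz":0,"roll":0},{"tx":3,"ty":-3,"tz":0,"roll":0},{"tx":1,"ty":-3,"tz":0,"roll":0},{"tx":0,"ty":0,"tz":0,"roll":0},{"tx":0,"ty":0,"tz":0,"roll":0},{"tx":0,"ty":0,"tz":0,"roll":0}]'; python3 -c "
from h import *
st()"
```

```text
t: 15.65
tool_pos: [0.5354, -0.0375, 0.0491]
tool_rot: [-3.141, 0.044, -0.002]
contact_force: [1.3, 1.1, 2.8]
opening: 0.0556
grip_force: 44.3
t 15.65 pos [ 0.5354 -0.0375  0.0491] psi -0.0281 tilt 0.0015 F [1.25 1.05 2.85] T [ 0.16 -0.31  0.04] open 0.0556 grip 44.3
```

```bash
python3 -m handwheel '[{"tx":0,"ty":-1.5,"tz":0,"roll":0},{"tx":0,"ty":-1.5,"tz":0,"roll":0},{"tx":0,"ty":-1,"tz":0,"roll":0},{"tx":0,"ty":-1,"tz":0,"roll":0},{"tx":0,"ty":0,"tz":0,"roll":0},{"tx":0,"ty":0,"tz":0,"roll":0},{"tx":0,"ty":0,"tz":0,"roll":0}]'; python3 -m handwheel '[{"tx":0,"ty":-1,"tz":0,"roll":0},{"tx":0,"ty":-1,"tz":0,"roll":0},{"tx":0,"ty":0,"tz":0,"roll":0},{"tx":0,"ty":0,"tz":0,"roll":0},{"tx":0,"ty":0,"tz":0,"roll":0}]'; python3 -c "
from h import *
st()"
```

```text
t: 16.23
tool_pos: [0.5351, -0.033, 0.0491]
tool_rot: [3.141, -0.044, 0.0]
contact_force: [-0.6, -1.8, 5.4]
opening: 0.0552
grip_force: 44.7
t: 16.65
tool_pos: [0.5352, -0.0309, 0.0491]
tool_rot: [3.141, -0.044, 0.001]
contact_force: [0.6, -1.8, 5.2]
opening: 0.0556
grip_force: 44.7
t 16.65 pos [ 0.5352 -0.0309  0.0491] psi -0.0282 tilt 0.0006 F [ 0.59 -1.75  5.22] T [-0.44 -0.12 -0.06] open 0.0556 grip 44.7
```

```bash
python3 -m handwheel '[{"tx":0,"ty":-1,"tz":-0.4,"roll":0},{"tx":0,"ty":-1,"tz":0,"roll":0},{"tx":0,"ty":0,"tz":0,"roll":0},{"tx":0,"ty":0,"tz":0,"roll":0},{"tx":0,"ty":0,"tz":0,"roll":0}]'; python3 -m handwheel '[{"tx":0,"ty":-1,"tz":0,"roll":0},{"tx":0,"ty":0,"tz":0,"roll":0},{"tx":0,"ty":0,"tz":0,"roll":0},{"tx":0,"ty":0,"tz":0,"roll":0}]';  python3 -c "
from h import *
st()"
```

```text
t: 17.07
tool_pos: [0.5351, -0.0301, 0.0492]
tool_rot: [3.139, -0.044, 0.0]
contact_force: [-0.7, -6.7, 3.8]
opening: 0.0555
grip_force: 44.5
t: 17.4
tool_pos: [0.5351, -0.03, 0.0492]
tool_rot: [3.137, -0.043, 0.0]
contact_force: [-0.2, -9.0, 2.5]
opening: 0.0557
grip_force: 44.4
t 17.40 pos [ 0.5351 -0.03    0.0492] psi -0.0276 tilt 0.0048 F [-0.22 -9.05  2.55] T [-1.72 -0.12  0.02] open 0.0557 grip 44.4
```

Side contact is at about 9 N. Now push forward to the far fence.

```bash
python3 -m handwheel '[{"tx":1.5,"ty":0,"tz":0,"roll":0},{"tx":1.5,"ty":0,"tz":0,"roll":0},{"tx":1.5,"ty":0,"tz":0,"roll":0},{"tx":1,"ty":0,"tz":0,"roll":0},{"tx":0,"ty":0,"tz":0,"roll":0},{"tx":0,"ty":0,"tz":0,"roll":0},{"tx":0,"ty":0,"tz":0,"roll":0}]'; python3 -m handwheel '[{"tx":1,"ty":0,"tz":0,"roll":0},{"tx":1,"ty":0,"tz":0,"roll":0},{"tx":0,"ty":0,"tz":0,"roll":0},{"tx":0,"ty":0,"tz":0,"roll":0},{"tx":0,"ty":0,"tz":0,"roll":0}]'; python3 -m handwheel '[{"tx":1,"ty":0,"tz":0,"roll":0},{"tx":1,"ty":0,"tz":0,"roll":0},{"tx":0,"ty":0,"tz":0,"roll":0},{"tx":0,"ty":0,"tz":0,"roll":0},{"tx":0,"ty":0,"tz":0,"roll":0}]';  python3 -c "
from h import *
st()"
```

```text
t: 17.98
tool_pos: [0.539, -0.0301, 0.0494]
tool_rot: [3.137, -0.043, -0.007]
contact_force: [-6.1, -8.6, 8.9]
opening: 0.0557
grip_force: 45.3
t: 18.4
tool_pos: [0.541, -0.0301, 0.0494]
tool_rot: [3.137, -0.043, -0.007]
contact_force: [-7.4, -9.5, 9.3]
opening: 0.0553
grip_force: 45.2
t: 18.82
tool_pos: [0.5413, -0.0301, 0.0494]
tool_rot: [3.137, -0.043, -0.015]
contact_force: [-14.0, -9.6, 14.9]
opening: 0.0552
grip_force: 45.9
t 18.82 pos [ 0.5413 -0.0301  0.0494] psi -0.0274 tilt 0.0104 F [-14.03  -9.6   14.89] T [-1.53  1.98 -0.02] open 0.0552 grip 45.9
```

```bash
python3 -m handwheel '[{"tx":0,"ty":0,"tz":-0.7,"roll":0},{"tx":0.5,"ty":0,"tz":-0.7,"roll":0},{"tx":0,"ty":0,"tz":0,"roll":0},{"tx":0,"ty":0,"tz":0,"roll":0},{"tx":0,"ty":0,"tz":0,"roll":0},{"tx":0,"ty":0,"tz":0,"roll":0}]'; python3 - <<'E'
from coder import *
o=st(); snap("wrist6"); snap("top6"); snap("side6")
f=np.load("pics/wrist6.npz"); im,d,K,E=[f[k] for k in("im","d","K","E")]; P=cloud(d,K,E); z=P[...,2]
v,u=np.indices(z.shape)
t=(z>.074)&(z<.094)&(P[...,0]>.45)&(P[...,0]<.60)&(np.abs(P[...,1]+.03)<.04); t=cv2.drawContours(np.zeros(z.shape,np.uint8),[big(t)[0]],-1,1,-1)>0
T=P[t]; print("tin top z",np.median(T[:,2]))
cols=range(u[t].min()+10,u[t].max()-10); e=np.array([P[np.where(t[:,c])[0][0],c,:2] for c in cols]); p,w=fitline(e); print("lid far edge",p.round(4),"yaw",np.arctan(-w[0]/w[1]).round(4))
a=(z>.038)&(z<.05)&(P[...,0]>.56)&(P[...,0]<.61)&(P[...,1]<.0)&(P[...,1]>-.09); S=P[a]; print("far top",a.sum(),np.percentile(S[:,0],[2,50,98]).round(4))
s=np.load("pics/side6.npz")["im"]
cv2.imwrite("pics/both6.png",np.hstack([cv2.resize(im[60:360,130:430,::-1],(400,400),interpolation=cv2.INTER_CUBIC),cv2.resize(s[110:260,230:380,::-1],(400,400),interpolation=cv2.INTER_CUBIC)]))
E
```

```text
t: 19.32
tool_pos: [0.5413, -0.0302, 0.0495]
tool_rot: [3.137, -0.043, -0.016]
contact_force: [-12.5, -10.3, 9.2]
opening: 0.0555
grip_force: 45.3
t 19.32 pos [ 0.5413 -0.0302  0.0495] psi -0.0275 tilt 0.0109 F [-12.54 -10.3    9.25] T [-1.74  1.55 -0.02] open 0.0555 grip 45.3
tin top z 0.08145911171033371
lid far edge [ 0.5778 -0.0315] yaw 0.2543
far top 2435 [0.5804 0.5832 0.5878]
```

View pics/both6.png

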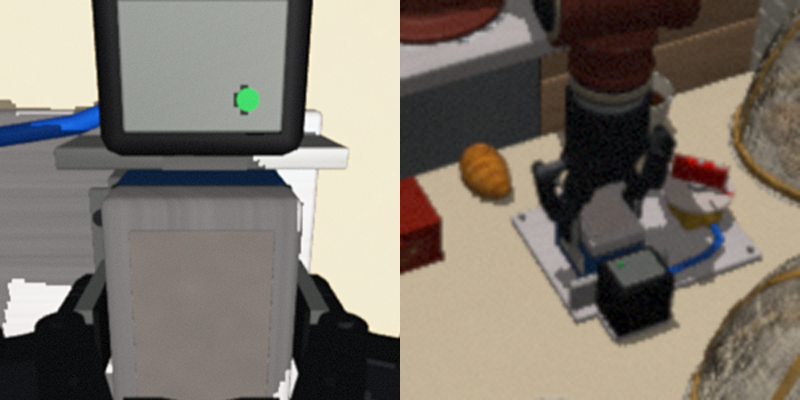

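The picture shows the tin's far face meeting the far fence's inner edge, with lid and fence edges parallel (rows 187 and 168), and the handle still on its mark. One numeric check with rays, plus an undisturbed check of valve, cup and croissant.

```bash
python3 - <<'E'
from coder import *
f=np.load("pics/wrist6.npz"); K,E=f["K"],f["E"]
q=lambda c,r:(c*.75+130-.1,r*.75+60-.1)
for n,(c,r,h) in dict(lidL=(125,187,.082),lidR=(280,187,.082),fenL=(60,168,.044),fenR=(345,168,.044),lidside=(105,300,.082),lidsideR=(299,300,.082)).items(): print(n,ray(q(c,r),K,E,h)[0].round(4))
im,d=f["im"],f["d"]; P=cloud(d,K,E)
# lid edge row by colour step (blue vs grey) in a few columns
g=cv2.GaussianBlur(im,(3,3),0).astype(int); b=(g[...,2]-g[...,0])
for c in range(230,345,20): 
    r=np.where(b[180:212,c]>40)[0]+180; print(c,(r.min(),r.max()) if len(r) else None,ray((c,r.max()+.5),K,E,.0815)[0].round(4) if len(r) else "")
# side camera: change of cup/roll/valve since start
s0=np.load("pics/side0.npz")["im"].astype(int); s1=np.load("pics/side6.npz")["im"].astype(int)
for n,(x0,x1,y0,y1) in dict(roll=(250,275,160,188),glass=(265,310,255,310),cup=(305,335,135,150)).items(): print(n,np.abs(s1-s0)[y0:y1,x0:x1].mean().round(1))
E
```

```text
lidL [ 0.5853 -0.0107  0.082 ]
lidR [ 0.5841 -0.0515  0.082 ]
fenL [0.5831 0.0188 0.044 ]
fenR [ 0.5802 -0.0814  0.044 ]
lidside [ 0.5521 -0.0023  0.082 ]
lidsideR [ 0.5505 -0.0578  0.082 ]
230 (np.int64(188), np.int64(197)) [ 0.5861 -0.0129  0.0815]
250 (np.int64(189), np.int64(197)) [ 0.5859 -0.0199  0.0815]
270 (np.int64(189), np.int64(197)) [ 0.5857 -0.027   0.0815]
290 (np.int64(189), np.int64(197)) [ 0.5855 -0.034   0.0815]
310 (np.int64(189), np.int64(197)) [ 0.5853 -0.0411  0.0815]
330 (np.int64(189), np.int64(197)) [ 0.5851 -0.0481  0.0815]
roll 3.8
glass 4.2
cup 28.9
```

```bash
python3 -c "
from h import *
st(); print(ctrl.finish_job())"
```

```text
t 19.47 pos [ 0.5413 -0.0301  0.0495] psi -0.0274 tilt 0.0109 F [-11.78 -10.73   9.63] T [-1.74  1.56  0.06] open 0.0553 grip 45.3
the job is handed in; nothing more can be done
None
```

I handed the job in at 19.5 s, with the valve measured at about 0.78 rad and the tin held in the corner, pressed against both fences (wrist force about 12 N and 11 N, part of it friction); the hand-in returned no verdict, and the cup was hidden behind the arm in my last check.

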